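# Hold a block in the corner of a drilling jig

### The arm

A 6-joint arm with a two-finger parallel gripper is mounted at the origin on a cart in front of the work surface, level with it; the furniture and walls round the work are solid. World frame = base frame: x ahead of the robot, y to its left, z up, the work surface at z = 0. Lengths are in m, angles in rad, forces in N, time in s.
With the tool pointing down it reaches from about 0.35 to 0.975 m from the base axis. Payload 4.9 kg.
Tool frame: the origin (TCP) lies midway between the tips of the shut fingers; the grasp point (between the pads) lies 19 mm behind it; z points along the fingers, y is the line along which they close (so a half turn about z gives the same grasp; the last joint's range is limited). The gripper opens to 85 mm and grips with 20 to 120 N. Pads are 22 mm wide; open, the fingers measure 114 mm over their backs; the gripper's body (76 mm by 85 mm) begins 54 mm behind the grasp point. The pads swing forward as they close: fully open they stand 13 mm farther back than shut.
Start: joints at [0.992, 0.053, 1.613, -0, 1.476, -0.119], TCP at [0.277, 0.56, 0.231] pointing down, gripper open.
Joint ranges: [-3.01, 3.01], [-1.01, 2.22], [0.06, 2.58], [-1.02, 4.17], [0.09, 2.62], [-3.14, 3.14]. Speed limits (rad/s): [2.57, 2.57, 3.14, 3.14, 3.14, 3.14].

### API

Orientations are given as a unit quaternion [w, x, y, z].
In Python, from rig import r gives the robot as it stands.
- The arm moves only by the shell command python3 -m inch 'ROWS'. ROWS is JSON, a list of rows, each a list of 7 numbers: the closure, from 0 (fully open) to 1 (shut), then the shift along the tool's x, y, z in units of 20 mm (1.0 is 20 mm), then the turn, a rotation vector about the tool's x, y, z in units of 5 degrees (1.0 is 5 degrees). In form: [[claw, tx, ty, tz, wx, wy, wz], ...]. A call has 1 to 5 rows; each row shifts and turns the commanded pose from where the row before left it, along the tool's axes as they then stand; what a row does not reach is not made up. A row lasts 1/10 s, in which the tool goes at most 50 mm and 8.59 degrees, less where a joint would pass 70% of its speed; a pose out of reach is approached as far as the arm can. A call with a number of a shift or a turn outside -1 to 1 is refused whole. A call with a gripper value outside its range is refused whole. The fingers move at their own pace and stop on an object; the grip force is fixed at half the most. Time passes only in rows, so rows that do not move let the fingers close. It gives the time, the measured TCP pose, the force, the opening and the grip force at its end, in the units of the state.
- r.read_state(): the state, without advancing time (a new reading comes with each control period).
- r.capture(name): name is "scene" or "top"; returns a dict with "pixels" (400x640x3 uint8, blue, green, red), "z_map" (400x640 float32, m along the optical axis (not along the pixel's ray), 0 where there is no reading), "fov_y" (degrees; the focal length in pixels is half the picture's height over the tangent of half this angle, whatever the lens; pixels are square), "cx", "cy" (the principal point, pixels), "k1" (the pictures are not rectified: a ray, as slopes to the right and down, at radius r is drawn at 1 + k1 r^2 times it, then the intrinsics apply), "view" (4x4, takes a point from world to camera coordinates). Camera axes: x right, y down, z forward; pixel columns grow to the right and rows downward; lengths in m; the calibration is good to about 2 mm. A picture is of the moment at which its call begins.
- r.hand_in(): hands the job in; it is judged then, once.
The state is a dict: "time": time; "joint_pos": joint angles; "joint_velocities": joint speeds; "effort": joint torques, N m; "tool_pos": TCP position; "orientation": TCP orientation; "contact_force": force on the tool from outside, world axes, zero at the start; "torque": the same for the moment, N m; "finger_gap": opening from 0.0 (shut) to 1.0 (fully open); "gripper_force": force on a finger pad.
Only numpy, scipy, OpenCV 4.12 (cv2) and the standard library are available. Lean on these libraries where they do the work, as an engineer would, in place of code of your own. Each camera call takes 0.05 s, during which the arm holds its last target. There are 200 camera calls.

### The job

Fold the jig's hinged metal stop up by its red tab until it stands fully upright, then take the dark wooden block from the front board of the bench, lay it flat on the jig's bed and push it into the corner, a long side flush against the low fixed fence and an end flush against the folding stop. Finish while still holding the block, firmly pressed against both at once, ready for drilling; do not let go. Leave the cork sanding block where it is.

Things in the scene. Friction and masses are not known exactly. Their poses are not given: they have to be found in the camera images.
- jig: Drilling jig screwed to the bench: a pale plywood bed, 150 (its x) x 200 (its y) x 15 mm high. Origin: centre of its underside, on the bench; z up. Its fixed fence lies along its +x edge (the far side), its folding stop along its +y edge (the robot's left). It does not move, but stands somewhere else and at another yaw every time.
- fixed_fence: Low aluminium bar fixed on the bed along its far edge: 16 (x) x 172 (y) x 14 mm high, axes as the jig's. Origin: centre of its underside, at (67, -9, 15) mm in the jig's frame; its working face looks to the jig's -x, at x = 59 mm. Its top is 29 mm above the bench, 18 mm lower than the top of the block when that lies on the bed, so a finger can pass above the fence.
- folding_stop (a joint): Hinge of the folding stop, rad. 0: the aluminium plate lies flat on the bed, covering the corner; pi/2: it stands upright and rests against the hinge's own hard limit. Starts between 0 and 0.5. It turns stiffly (friction about 0.09 N m) and stays where it is left.
- hinge_line (a point): Point on the hinge axis, level with the red tab, at (12, 85, 19.5) mm in the jig's frame. The axis runs parallel to the jig's x.
- stop_plate: Aluminium plate of the folding stop with its red tab, 75 (x, along the hinge) x 45 x 8 mm. Origin on the hinge axis at jig x = 0; spans x -25.5 to 49.5 mm, 45 mm along its own -y; own z is the normal on the tab side. Axes as the jig's at joint 0; upright, -y points up, the tab points to jig +y, and the working face looks to jig -y at y = 81 mm, up to 64.5 mm above the bench.
- tab_grip (a point): Centre of the round head of the red tab on the plate: a disc 10 mm thick (along the hinge axis, jig's x) and 24 mm across, at (12, -28, 34) mm in the plate's frame. At joint value q it lies from hinge_line by jig y = -28 cos q + 34 sin q mm and z = 28 sin q + 34 cos q mm. Pinched across its 10 mm it can turn between the finger pads.
- corner (a point): Inner corner on the top of the bed, at (59, 81, 15) mm in the jig's frame, axes as the jig's: where the fence's face, the upright stop's face and the bed meet. The seated block's centre is 22.5 mm (x) and 35 mm (y) back from it along the jig's -x and -y. Both stops' faces are polished and slippery; rubbing on one still takes up some of a push to the other, so lean diagonally, evenly towards both.
- dark_block: Dark brown hardwood block, loose on the front board, right of the jig, 45 (x) x 70 (y) x 32 mm high, 60 g give or take. Origin: centre of its underside. Grip across the 45 mm. In the corner its 70 mm side runs along the jig's y.
- cork_block: Cork sanding block with red paper, loose bystander, 58 (x) x 101 (y) x 30 mm. Origin: centre of its underside. It and the dark block may have swapped places. Leave it alone.

How it is judged:
On the way, in this order (a step that is already met when the one before it is completed fails the run):
1. the folding stop stands upright (hinge above 1.5 rad) (value of joint folding_stop above 1.5 rad), for 0.2 s.
2. the dark block is pressed by the fingers against the fence and the upright stop at once (value of joint folding_stop above 1.5 rad and contact force between dark_block and fixed_fence above 1 N and contact force between dark_block and stop_plate above 1 N and contact force between the fingers and dark_block above 1 N and x of dark_block in the frame of corner between -0.0265 and -0.019 m and y of dark_block in the frame of corner between -0.039 and -0.0315 m and z of dark_block in the frame of corner between -0.003 and 0.004 m and angle between dark_block's own z axis and vertical below 0.07 rad and angle between the y axis of dark_block and the y axis of jig, either way round below 0.06 rad), for 0.3 s.
At the end, for the whole second after the job is handed in: Stop upright (over 1.5 rad); dark block flat on the bed (4 mm, tilt 0.07 rad), long side along the fence (0.06 rad), centre within 3.5 mm of its seat, still, over 1 N on fence, on stop plate and from the fingers; cork block moved under 20 mm (all of step 2 and linear speed of dark_block below 0.01 m/s and distance of cork_block from where it was at the start of the episode below 0.02 m); the arm keeps its last pose, push and grip.
It fails at once if the cork sanding block is disturbed (moved 20 mm or more) (distance of cork_block from where it was at the start of the episode above 0.02 m).
It also fails if it takes over 61 s, if anything falls off the work surface, if the arm or the gripper's body presses on something with over 40 N, if the wrist force passes 120 N, or if a joint passes its speed limit or range.

## Working session

There is one attempt and no reset: what is moved stays moved. The work goes in short steps, Python scripts to look and compute and a shell command to move; the robot and the scene stay as the last step left them, time stands still between calls to the robot, and variables do not carry over. Pictures are saved under pics/ and viewed, at most 10 in all, crops included, and the job is handed in when it is done.

```bash
ls; mkdir -p pics; cat > h.py <<'E'
import numpy as np, cv2
from rig import r
def grab(n):
    c=r.capture(n); f=200/np.tan(np.radians(c["fov_y"])/2)
    c["f"]=f; return c
def pts(c,uv=None):
    # world points from depth for pixels uv (N,2)
    uv=np.asarray(uv,float); d=und(c,uv)
    z=c["z_map"][uv[:,1].round().astype(int),uv[:,0].round().astype(int)]
    P=np.c_[d*z[:,None],z,np.ones(len(z))]
    return (np.linalg.inv(c["view"])@P.T).T[:,:3]
def und(c,uv):
    d=(np.asarray(uv,float)-[c["cx"],c["cy"]])/c["f"]; x=d.copy()
    for _ in range(20): x=d/(1+c["k1"]*(x**2).sum(1,keepdims=True))
    return x
def plane(c,uv,h):
    d=und(c,uv); V=np.linalg.inv(c["view"]); o=V[:3,3]
    w=np.c_[d,np.ones(len(d))]@V[:3,:3].T
    return o+w*((h-o[2])/w[:,2])[:,None]
E
python3 - <<'E'
from h import *
for n in("scene","top"):
    c=grab(n); cv2.imwrite(f"pics/{n}0.png",c["pixels"]); print(n,c["fov_y"],c["k1"],np.linalg.inv(c["view"]).round(3).tolist())
s=r.read_state(); print(s)
E
```

```text
pics
scene 44.87388615572945 -0.053399127314413986 [[0.445, -0.691, 0.57, -0.24], [-0.895, -0.335, 0.293, -0.487], [-0.012, -0.641, -0.768, 1.069], [0.0, 0.0, 0.0, 1.0]]
top 55.30691058151813 -0.058628184751010774 [[0.105, -0.972, 0.211, 0.304], [-0.994, -0.103, 0.02, -0.098], [0.002, -0.212, -0.977, 1.127], [0.0, 0.0, 0.0, 1.0]]
{'time': 0.1, 'joint_pos': array([ 9.91997563e-01,  5.33127627e-02,  1.61422590e+00,  3.32890025e-05,
        1.47600520e+00, -1.18991029e-01]), 'joint_velocities': array([ 0.00048341, -0.00076065, -0.00319607,  0.00020346, -0.00105787,
        0.00204773]), 'effort': array([ 3.11150379e-04, -3.94908321e+01, -3.71361136e+01, -1.08524875e-04,
        3.98825010e-03,  1.42898583e-05]), 'tool_pos': array([0.27701904, 0.5595924 , 0.23013103]), 'orientation': array([-3.49089024e-04,  2.27885362e-01,  9.73687480e-01, -9.11159579e-04]), 'contact_force': array([ 0.2375676, -0.1032487,  0.5360767]), 'torque': array([-0.02653588,  0.00684392,  0.03691695]), 'gripper_force': 0.0, 'finger_gap': 1.0017847048589819}
```

View pics/top0.png

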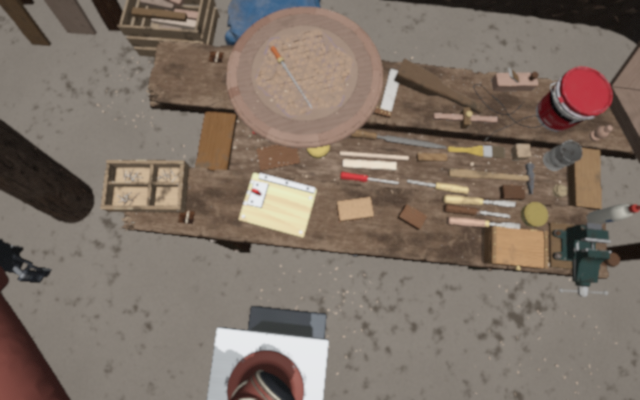

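View pics/scene0.png

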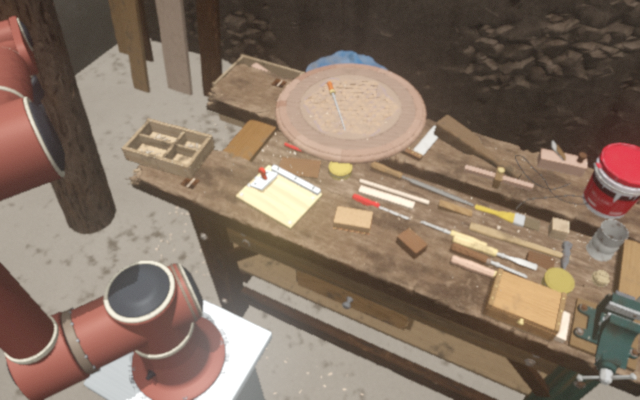

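The top view shows the jig at (278,205), with its plate and red tab at (257,190). The cork block is at (355,208) and the dark block at (412,216). The scene view shows the same layout: jig (280,195), dark block (412,242).

```bash
python3 - <<'E'
from h import *
c=grab("top"); im=c["pixels"]; cv2.imwrite("pics/top_crop.png",cv2.resize(im[165:245,230:440],None,fx=3.8,fy=3.8,interpolation=cv2.INTER_CUBIC))
hsv=cv2.cvtColor(im,cv2.COLOR_BGR2HSV)
for p in [(285,212),(412,216),(355,208),(430,225),(255,190),(262,187)]: print(p,hsv[p[1],p[0]],pts(c,[p]).round(4)[0])
def rect(m,box,name,h):
    M=np.zeros(m.shape,np.uint8); x0,y0,x1,y1=box; M[y0:y1,x0:x1]=m[y0:y1,x0:x1]*255
    k=max(cv2.findContours(M,cv2.RETR_EXTERNAL,cv2.CHAIN_APPROX_NONE)[0],key=cv2.contourArea)[:,0]
    P=plane(c,k,h)[:,:2]; R=cv2.minAreaRect((P*1000).astype(np.float32)); print(name,len(k),R,cv2.boxPoints(R).round(1).tolist())
# height-based masks
ys,xs=np.mgrid[160:250,230:450]; uv=np.c_[xs.ravel(),ys.ravel()]
W=pts(c,uv); Z=np.zeros(im.shape[:2]); Z[ys.ravel(),xs.ravel()]=W[:,2]
rect((Z>0.022),(385,195,440,235),"dark",0.032)
rect((Z>0.02),(330,190,380,228),"cork",0.03)
rect((Z>0.008),(230,165,325,245),"jig",0.015)
E
```

```text
(285, 212) [ 22  54 230] [0.4978 0.0053 0.0171]
(412, 216) [ 12 110 132] [ 0.5222 -0.3659  0.0333]
(355, 208) [ 16  79 196] [ 0.5287 -0.1982  0.0315]
(430, 225) [ 13  79 120] [ 0.5082 -0.4314 -0.006 ]
(255, 190) [  0 130 215] [0.5426 0.0931 0.0706]
(262, 187) [100   3 235] [0.5625 0.0807 0.0324]
dark 67 ((522.7603149414062, -368.4153137207031), (71.1326904296875, 47.15172576904297), 64.89591217041016) [[486.29998779296875, -390.6000061035156], [529.0, -410.6000061035156], [559.2000122070312, -346.20001220703125], [516.5, -326.20001220703125]]
cork 101 ((527.7982788085938, -197.01239013671875), (59.02456283569336, 100.49832153320312), 13.860269546508789) [[487.1000061035156, -155.3000030517578], [511.20001220703125, -252.89999389648438], [568.5, -238.6999969482422], [544.4000244140625, -141.1999969482422]]
jig 219 ((521.7205810546875, 31.564529418945312), (200.4515838623047, 154.1695098876953), 80.69226837158203) [[429.3999938964844, -54.900001525878906], [581.5999755859375, -79.80000305175781], [614.0, 118.0], [461.8999938964844, 142.89999389648438]]
```

View pics/top_crop.png

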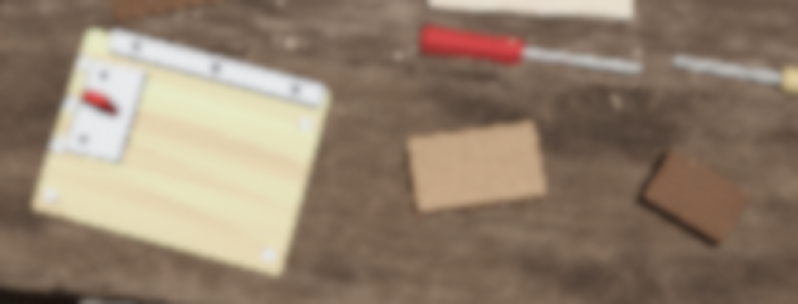

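Measured sizes match the given ones (71x47, 59x100, 200x154 with the fence raised). Next I measure the tab and work out the approach.

```bash
cat >> h.py <<'E'
from scipy.spatial.transform import Rotation as Ro
YAW=np.radians(-9.31); JX=np.array([np.cos(YAW),np.sin(YAW),0]); JY=np.array([-np.sin(YAW),np.cos(YAW),0]); JO=np.array([.5197,.03185,0])
def jig(x,y,z): return JO+JX*x/1e3+JY*y/1e3+[0,0,z/1e3]
def tojig(P): d=np.atleast_2d(P)-JO; return 1e3*np.c_[d@JX,d@JY,d[:,2]]
def pose():
    s=r.read_state(); q=s["orientation"]; return s,np.array(s["tool_pos"]),Ro.from_quat([q[1],q[2],q[3],q[0]])
def goto(P,ydeg):
    """ydeg: world direction of tool y (mod 180). prints turn first, then shift after that turn"""
    s,p,R=pose(); best=None
    for k in (0,180):
        a=np.radians(ydeg+k); y=np.array([np.cos(a),np.sin(a),0]); z=np.array([0,0,-1.]); T=Ro.from_matrix(np.c_[np.cross(y,z),y,z])
        w=(R.inv()*T).as_rotvec()
        if best is None or np.linalg.norm(w)<np.linalg.norm(best[0]): best=(w,T)
    w,T=best
    print("t",round(s["time"],2),"p",p.round(4),"jig",tojig(p).round(1)[0],"turn(5deg)",(np.degrees(w)/5).round(2),"shift after turn(20mm)",(T.inv().apply(P-p)/.02).round(2),"shift now",(R.inv().apply(P-p)/.02).round(2),"F",s["contact_force"].round(1),"gap",round(s["finger_gap"],3),"gf",round(s["gripper_force"],1),"j6",s["joint_pos"][5].round(2))
E
python3 - <<'E'
from h import *
for n in("top","scene"):
    c=grab(n); h=cv2.cvtColor(c["pixels"],cv2.COLOR_BGR2HSV)
    m=((h[...,0]<8)|(h[...,0]>172))&(h[...,1]>100)&(h[...,2]>90)
    M=np.zeros_like(m)
    b=(245,180,272,205) if n=="top" else (250,160,280,190)
    M[b[1]:b[3],b[0]:b[2]]=m[b[1]:b[3],b[0]:b[2]]
    uv=np.argwhere(M)[:,::-1]; W=tojig(pts(c,uv)); 
    print(n,len(uv)); print(W[np.argsort(-W[:,2])].round(0).tolist()[:45])
goto(jig(12,62,130),-9.31)
E
```

```text
top 16
[[12.0, 63.0, 75.0], [11.0, 69.0, 74.0], [9.0, 63.0, 74.0], [9.0, 66.0, 73.0], [8.0, 69.0, 71.0], [11.0, 61.0, 71.0], [8.0, 60.0, 71.0], [11.0, 58.0, 70.0], [14.0, 62.0, 70.0], [12.0, 67.0, 69.0], [11.0, 73.0, 69.0], [8.0, 64.0, 65.0], [10.0, 58.0, 65.0], [11.0, 56.0, 63.0], [7.0, 58.0, 62.0], [10.0, 57.0, 52.0]]
scene 42
[[14.0, 63.0, 74.0], [12.0, 65.0, 74.0], [10.0, 63.0, 73.0], [10.0, 56.0, 73.0], [12.0, 68.0, 73.0], [12.0, 62.0, 72.0], [10.0, 60.0, 71.0], [8.0, 62.0, 71.0], [9.0, 56.0, 70.0], [8.0, 58.0, 69.0], [8.0, 66.0, 69.0], [9.0, 71.0, 69.0], [15.0, 57.0, 69.0], [11.0, 69.0, 68.0], [17.0, 62.0, 68.0], [8.0, 62.0, 67.0], [9.0, 55.0, 67.0], [7.0, 65.0, 67.0], [6.0, 53.0, 66.0], [11.0, 53.0, 66.0], [14.0, 56.0, 66.0], [9.0, 60.0, 63.0], [11.0, 73.0, 63.0], [10.0, 54.0, 62.0], [6.0, 54.0, 61.0], [8.0, 52.0, 57.0], [11.0, 55.0, 56.0], [5.0, 58.0, 55.0], [5.0, 55.0, 53.0], [9.0, 54.0, 51.0], [7.0, 52.0, 49.0], [8.0, 61.0, 47.0], [10.0, 52.0, 47.0], [13.0, 54.0, 46.0], [6.0, 52.0, 46.0], [9.0, 51.0, 44.0], [9.0, 59.0, 43.0], [58.0, 121.0, 2.0], [66.0, 112.0, 0.0], [65.0, 123.0, -1.0], [67.0, 121.0, -1.0], [69.0, 119.0, -2.0]]
t 0.25 p [0.2772 0.5598 0.2307] jig [-324.7  481.8  230.7] turn(5deg) [-1.000e-02  1.000e-02  1.459e+01] shift after turn(20mm) [-20.99  16.84   5.04] shift now [-22.25 -15.13   5.05] F [-0.2 -0.9  0.3] gap 0.999 gf 0.0 j6 -0.12
```

```bash
A='[[0,0,0,0,0,0,1],[0,0,0,0,0,0,1],[0,0,0,0,0,0,1],[0,0,0,0,0,0,1],[0,0,0,0,0,0,1]]'; 
python3 -m inch '[[0,0,0,0,0,0,1],[0,0,0,0,0,0,1],[0,0,0,0,0,0,1],[0,0,0,0,0,0,1],[0,0,0,0,0,0,1]]' >/dev/null
python3 -m inch '[[0,0,0,0,0,0,1],[0,0,0,0,0,0,1],[0,0,0,0,0,0,1],[0,0,0,0,0,0,1],[0,0,0,0,0,0,1]]' >/dev/null
python3 -m inch '[[0,0,0,0,0,0,1],[0,0,0,0,0,0,1],[0,0,0,0,0,0,1],[0,0,0,0,0,0,1],[0,0,0,0,0,0,0.6]]'
python3 -m inch '[[0,-1,0.8,0.2,0,0,0],[0,-1,0.8,0.2,0,0,0],[0,-1,0.8,0.2,0,0,0],[0,-1,0.8,0.2,0,0,0],[0,-1,0.8,0.2,0,0,0]]' >/dev/null
python3 -m inch '[[0,-1,0.8,0.2,0,0,0],[0,-1,0.8,0.2,0,0,0],[0,-1,0.8,0.2,0,0,0],[0,-1,0.8,0.2,0,0,0],[0,-1,0.8,0.2,0,0,0]]' >/dev/null
python3 -m inch '[[0,-1,0.8,0.2,0,0,0],[0,-1,0.8,0.2,0,0,0],[0,-1,0.8,0.2,0,0,0],[0,-1,0.8,0.2,0,0,0],[0,-1,0.8,0.2,0,0,0]]' >/dev/null
python3 -m inch '[[0,-1,0.8,0.2,0,0,0],[0,-1,0.8,0.2,0,0,0],[0,-1,0.8,0.2,0,0,0],[0,-1,0.8,0.2,0,0,0],[0,0,0,0,0,0,0]]'
python3 -c "
from h import *
goto(jig(11.5,64,100),-9.31)"
```

```text
time: 1.75
tool_pos: [0.2773, 0.56, 0.2311]
orientation: [0.0, 0.763, 0.646, -0.0]
contact_force: [-0.6, 0.4, 0.4]
finger_gap: 0.997
gripper_force: 0.0
time: 3.75
tool_pos: [0.5163, 0.1336, 0.1547]
orientation: [0.0, 0.763, 0.646, -0.001]
contact_force: [-0.7, -1.0, 0.5]
finger_gap: 1.0
gripper_force: 0.0
t 3.75 p [0.5163 0.1336 0.1547] jig [-19.8  99.8 154.7] turn(5deg) [-0.01  0.01 -0.04] shift after turn(20mm) [-1.79  1.57  2.73] shift now [-1.78  1.58  2.73] F [-0.7 -1.   0.5] gap 1.0 gf 0.0 j6 0.28
```

```bash

python3 -m inch '[[0,-0.9,0.8,0.5,0,0,0],[0,-0.9,0.78,0.5,0,0,0],[0,0,0,0.5,0,0,0],[0,0,0,0.5,0,0,0],[0,0,0,0.73,0,0,0]]' >/dev/null
python3 -m inch '[[0,0,0,0.6,0,0,0],[0,0,0,0.6,0,0,0],[0,0,0,0.6,0,0,0],[0,0,0,0.6,0,0,0],[0,0,0,0.5,0,0,0]]' 
python3 - <<'E'
from h import *
goto(jig(11.5,64,40),-9.31)
c=grab("scene");cv2.imwrite("pics/s1.png",cv2.resize(c["pixels"][100:250,190:370],None,fx=4,fy=4,interpolation=cv2.INTER_CUBIC))
E
```

```text
time: 4.75
tool_pos: [0.5406, 0.0952, 0.0415]
orientation: [-0.0, 0.762, 0.647, -0.0]
contact_force: [0.8, -0.2, 1.1]
finger_gap: 0.996
gripper_force: 0.0
t 4.75 p [0.5406 0.0952 0.0415] jig [10.4 65.9 41.5] turn(5deg) [-0.01  0.   -0.01] shift after turn(20mm) [-0.09  0.06  0.07] shift now [-0.09  0.06  0.07] F [ 0.8 -0.2  1.1] gap 0.996 gf 0.0 j6 0.2
```

View pics/s1.png

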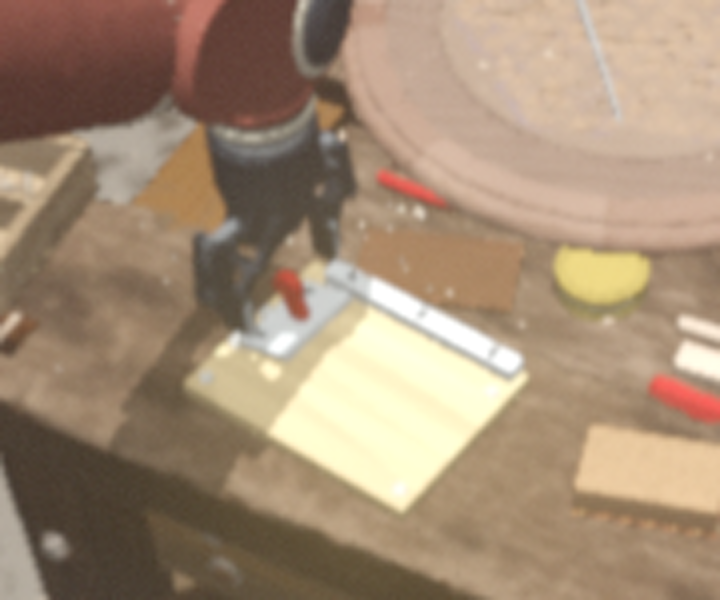

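The picture shows the open fingers either side of the red tab head at (290,285), so I close on it.

```bash

python3 -m inch '[[1,-0.09,0.03,0.05,0,0,0],[1,0,0,0,0,0,0],[1,0,0,0,0,0,0],[1,0,0,0,0,0,0],[1,0,0,0,0,0,0]]' >/dev/null
python3 -m inch '[[1,0,0,0,0,0,0],[1,0,0,0,0,0,0],[1,0,0,0,0,0,0],[1,0,0,0,0,0,0],[1,0,0,0,0,0,0]]' 
python3 - <<'E'
from h import *
goto(jig(11.5,64,40),-9.31)
import numpy as np
P=lambda q:np.array([-28*np.cos(q)+34*np.sin(q),28*np.sin(q)+34*np.cos(q)])
qs=np.linspace(np.radians(12),np.radians(93),11)
print(np.diff([P(q) for q in qs],axis=0).round(2)/20)
E
```

```text
time: 5.8
tool_pos: [0.5428, 0.093, 0.0425]
orientation: [0.001, 0.762, 0.647, 0.001]
contact_force: [6.3, 0.1, -1.4]
finger_gap: 0.1
gripper_force: 61.6
t 5.8 p [0.5428 0.093  0.0425] jig [12.9 64.1 42.5] turn(5deg) [ 0.04 -0.   -0.01] shift after turn(20mm) [-0.01 -0.07  0.13] shift now [-0.01 -0.07  0.13] F [ 6.3  0.1 -1.4] gap 0.1 gf 61.6 j6 0.2
[[ 0.2855  0.1235]
 [ 0.3     0.082 ]
 [ 0.3085  0.039 ]
 [ 0.311  -0.005 ]
 [ 0.3075 -0.0485]
 [ 0.2975 -0.0915]
 [ 0.2815 -0.1325]
 [ 0.26   -0.1705]
 [ 0.2335 -0.2055]
 [ 0.202  -0.2365]]
```

```bash

python3 -m inch '[[1,0.29,0,-0.12,0,0,0],[1,0.3,0,-0.08,0,0,0],[1,0.31,0,-0.04,0,0,0],[1,0.31,0,0,0,0,0],[1,0,0,0,0,0,0]]'
python3 -m inch '[[1,0.31,0,0.05,0,0,0],[1,0.3,0,0.09,0,0,0],[1,0.28,0,0.13,0,0,0],[1,0,0,0,0,0,0],[1,0,0,0,0,0,0]]'
python3 -c "
from h import *
goto(jig(12,119,28.5),-9.31)"
```

```text
time: 6.3
tool_pos: [0.5462, 0.1134, 0.0464]
orientation: [0.004, 0.762, 0.648, -0.002]
contact_force: [4.0, -12.6, -2.5]
finger_gap: 0.106
gripper_force: 58.7
time: 6.8
tool_pos: [0.5492, 0.1319, 0.0421]
orientation: [0.003, 0.762, 0.648, -0.001]
contact_force: [2.2, -9.8, 2.7]
finger_gap: 0.105
gripper_force: 58.4
t 6.8 p [0.5492 0.1319 0.0421] jig [ 13.  103.5  42.1] turn(5deg) [0.03 0.07 0.01] shift after turn(20mm) [ 0.77 -0.05  0.68] shift now [ 0.78 -0.05  0.68] F [ 2.2 -9.8  2.7] gap 0.105 gf 58.4 j6 0.27
```

```bash

python3 -m inch '[[1,0.26,0,0.17,0,0,0],[1,0.24,0,0.2,0,0,0],[1,0.2,0,0.24,0,0,0],[1,0.15,0,0.25,0,0,0],[1,0,0,0,0,0,0]]'
python3 -c "
from h import *
goto(jig(12,119,28.5),-9.31)"
```

```text
time: 7.3
tool_pos: [0.5525, 0.1511, 0.0263]
orientation: [0.001, 0.762, 0.647, 0.001]
contact_force: [-1.2, -1.8, 8.6]
finger_gap: 0.104
gripper_force: 64.6
t 7.3 p [0.5525 0.1511 0.0263] jig [ 13.1 123.   26.3] turn(5deg) [0.03 0.01 0.  ] shift after turn(20mm) [-0.2  -0.05 -0.11] shift now [-0.2  -0.05 -0.11] F [-1.2 -1.8  8.6] gap 0.104 gf 64.6 j6 0.3
```

```bash

python3 -m inch '[[1,0.13,0,0.15,0,0,0],[1,0.1,0,0.12,0,0,0],[1,0,0,0,0,0,0],[1,0,0,0,0,0,0]]'
python3 - <<'E'
from h import *
goto(jig(12,119,28.5),-9.31)
for n in("top","scene"):
    c=grab(n); h=cv2.cvtColor(c["pixels"],cv2.COLOR_BGR2HSV)
    b=(235,165,325,245) if n=="top" else (225,150,330,235)
    ys,xs=np.mgrid[b[1]:b[3],b[0]:b[2]]; uv=np.c_[xs.ravel(),ys.ravel()]; W=tojig(pts(c,uv))
    k=(W[:,0]>-22)&(W[:,0]<46)&(W[:,1]>55)&(W[:,1]<95)&(W[:,2]>24)&(W[:,2]<68)
    print(n,k.sum(),np.median(W[k],0)); 
    for a in range(24,68,8):
        kk=k&(W[:,2]>=a)&(W[:,2]<a+8); print(a,kk.sum(),np.median(W[kk,1]) if kk.any() else 0)
cv2.imwrite("pics/s2.png",cv2.resize(c["pixels"][100:250,190:370],None,fx=4,fy=4,interpolation=cv2.INTER_CUBIC))
E
```

```text
time: 7.7
tool_pos: [0.5531, 0.1548, 0.0207]
orientation: [0.002, 0.762, 0.647, -0.0]
contact_force: [-0.4, -3.3, 7.9]
finger_gap: 0.105
gripper_force: 64.8
t 7.7 p [0.5531 0.1548 0.0207] jig [ 13.1 126.7  20.7] turn(5deg) [0.03 0.03 0.  ] shift after turn(20mm) [-0.39 -0.05 -0.39] shift now [-0.39 -0.05 -0.39] F [-0.4 -3.3  7.9] gap 0.105 gf 64.8 j6 0.31
top 125 [11.7290888  81.24915105 61.49885612]
24 10 81.31448216186172
32 11 80.84690806516339
40 10 80.15885249967508
48 15 80.42888939138471
56 34 81.89127741658234
64 45 83.91392977794206
scene 200 [11.30344249 77.75119032 50.90450625]
24 30 77.97520942613421
32 31 77.75427083769515
40 28 77.73487818684086
48 37 77.0935352292497
56 50 77.9231932303543
64 24 79.6276039309653
```

View pics/s2.png

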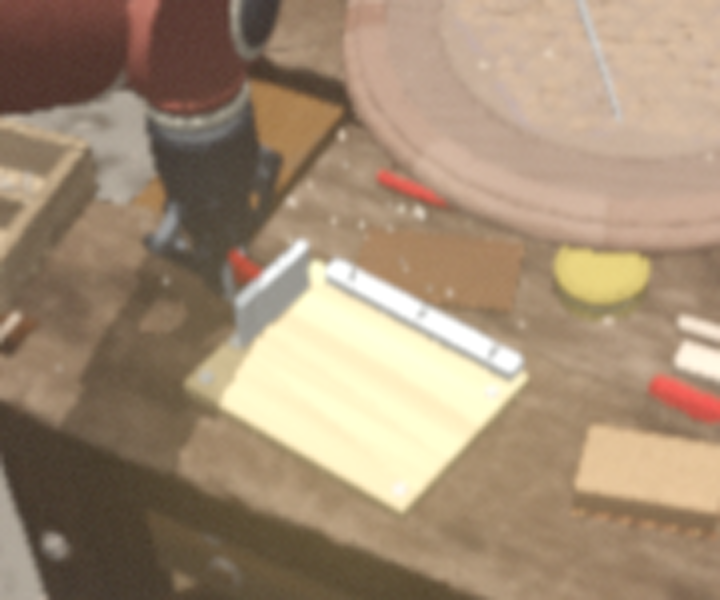

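The picture shows the plate standing vertical at (275,290). Its face is at constant y over its height and it is hard against its limit. I'll release, rise and head for the dark block.

```bash

python3 -m inch '[[0,0,0,0,0,0,0],[0,0,0,0,0,0,0],[0,0,0,0,0,0,0],[0,0,0,0,0,0,0],[0,0,0,0,0,0,0]]' >/dev/null
python3 -m inch '[[0,0,0,-0.5,0,0,0],[0,0,0,-0.8,0,0,0],[0,0,0,-1,0,0,0],[0,0,0,-1,0,0,0],[0,0,0,-1,0,0,0]]'
python3 -m inch '[[0,0,0,-1,0,0,0],[0,-1,0,0,0,0,0],[0,-1,0,0,0,0,0],[0,-1,0,0,0,0,0],[0,-1,0,0,0,0,0]]'
python3 -c "
from h import *
goto(np.array([.5228,-.3684,.08]),-25.1)"
```

```text
time: 8.8
tool_pos: [0.5522, 0.1561, 0.1072]
orientation: [0.001, 0.762, 0.647, 0.001]
contact_force: [-0.1, 0.3, -0.5]
finger_gap: 0.998
gripper_force: 0.0
time: 9.3
tool_pos: [0.539, 0.0764, 0.1266]
orientation: [0.001, 0.762, 0.647, 0.001]
contact_force: [0.0, -0.6, 0.7]
finger_gap: 0.999
gripper_force: 0.0
t 9.3 p [0.539  0.0764 0.1266] jig [ 11.9  47.1 126.6] turn(5deg) [ 0.03 -0.01  3.15] shift after turn(20mm) [-20.49   8.7    2.33] shift now [-22.08   2.8    2.33] F [ 0.  -0.6  0.7] gap 0.999 gf 0.0 j6 0.17
```

```bash

python3 -m inch '[[0,-1,0.13,0,0,0,0],[0,-1,0.13,0,0,0,0],[0,-1,0.13,0,0,0,0],[0,-1,0.13,0,0,0,0],[0,-1,0.13,0,0,0,0]]' >/dev/null
python3 -m inch '[[0,-1,0.13,0,0,0,0],[0,-1,0.13,0,0,0,0],[0,-1,0.13,0,0,0,0],[0,-1,0.13,0,0,0,0],[0,-1,0.13,0,0,0,0]]' >/dev/null
python3 -m inch '[[0,-1,0.13,0,0,0,0],[0,-1,0.13,0,0,0,0],[0,-1,0.13,0,0,0,0],[0,-1,0.13,0,0,0,0],[0,-1,0.13,0,0,0,0]]' >/dev/null
python3 -m inch '[[0,-1,0.13,0,0,0,0],[0,-1,0.13,0,0,0,0],[0,-1,0.13,0,0,0,0],[0,-1,0.13,0,0,0,0],[0,-1,0.13,0,0,0,0]]' >/dev/null
python3 -m inch '[[0,-1,0.1,0,0,0,0],[0,-1,0.1,0,0,0,0],[0,0,0,0,0,0,1],[0,0,0,0,0,0,1],[0,0,0,0,0,0,1]]' >/dev/null
python3 -m inch '[[0,0,0,0,0,0,0.15],[0,0,0,0,0,0,0]]' >/dev/null
python3 - <<'E'
from h import *
goto(np.array([.5228,-.3684,.015]),-25.1)
c=grab("scene");cv2.imwrite("pics/s3.png",cv2.resize(c["pixels"][150:300,320:500],None,fx=4,fy=4,interpolation=cv2.INTER_CUBIC))
E
```

```text
t 12.0 p [ 0.5223 -0.3667  0.1244] jig [  67.1 -392.9  124.4] turn(5deg) [-0.   -0.    0.02] shift after turn(20mm) [-0.07  0.06  5.47] shift now [-0.07  0.06  5.47] F [ 0.3  0.5 -0.6] gap 1.0 gf 0.0 j6 -0.29
```

View pics/s3.png

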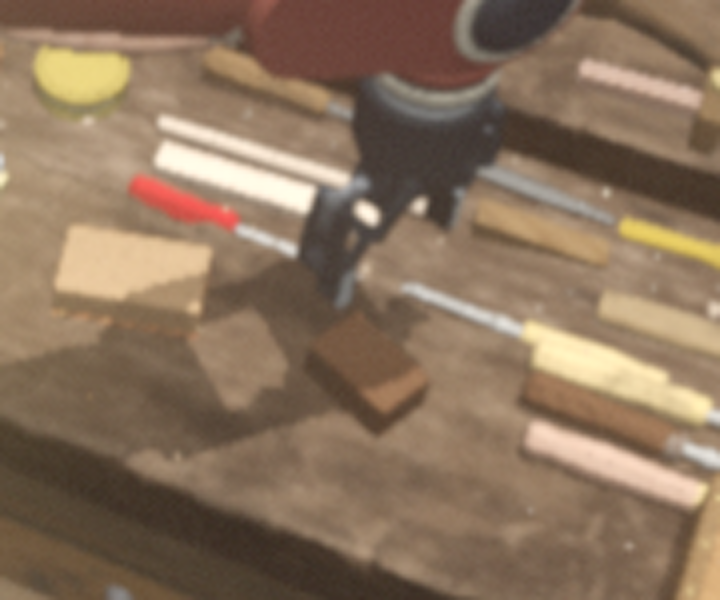

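The picture shows the open gripper above the dark block at (370,370), aligned across its 45 mm. The cork block is clear at (135,275).

```bash

python3 -m inch '[[0,-0.07,0.06,0.8,0,0,0],[0,0,0,1,0,0,0],[0,0,0,1,0,0,0],[0,0,0,1,0,0,0],[0,0,0,1,0,0,0]]' >/dev/null
python3 -m inch '[[0,0,0,0.5,0,0,0],[0,0,0,0.3,0,0,0],[0,0,0,0,0,0,0]]'
python3 -m inch '[[1,0,0,0,0,0,0],[1,0,0,0,0,0,0],[1,0,0,0,0,0,0],[1,0,0,0,0,0,0],[1,0,0,0,0,0,0]]'
python3 -m inch '[[1,0,0,0,0,0,0],[1,0,0,0,0,0,0],[1,0,0,0,0,0,0]]'
python3 -m inch '[[1,0,0,-0.3,0,0,0],[1,0,0,-0.7,0,0,0],[1,0,0,-1,0,0,0],[1,0,0,-1,0,0,0],[1,0,0,-1,0,0,0]]'
python3 - <<'E'
from h import *
goto(jig(30,-10,115),-9.31)
c=grab("scene");cv2.imwrite("pics/s4.png",cv2.resize(c["pixels"][150:300,320:500],None,fx=4,fy=4,interpolation=cv2.INTER_CUBIC))
E
```

```text
time: 12.85
tool_pos: [0.5225, -0.3676, 0.0115]
orientation: [-0.001, 0.844, 0.537, -0.0]
contact_force: [-0.2, 0.0, -0.4]
finger_gap: 1.0
gripper_force: 0.0
time: 13.35
tool_pos: [0.5238, -0.3688, 0.014]
orientation: [0.001, 0.844, 0.537, 0.0]
contact_force: [0.3, 0.7, 5.4]
finger_gap: 0.51
gripper_force: 64.1
time: 13.65
tool_pos: [0.5238, -0.3688, 0.014]
orientation: [0.001, 0.844, 0.537, 0.0]
contact_force: [0.5, -0.3, 6.0]
finger_gap: 0.508
gripper_force: 64.2
time: 14.15
tool_pos: [0.5226, -0.3677, 0.0937]
orientation: [-0.0, 0.844, 0.537, -0.0]
contact_force: [-0.1, -0.1, -0.5]
finger_gap: 0.509
gripper_force: 63.5
t 14.15 p [ 0.5226 -0.3677  0.0937] jig [  67.5 -393.9   93.7] turn(5deg) [-0.   -0.   -3.16] shift after turn(20mm) [19.19 -1.88 -1.07] shift now [17.96 -7.03 -1.06] F [-0.1 -0.1 -0.5] gap 0.509 gf 63.5 j6 -0.29
```

View pics/s4.png

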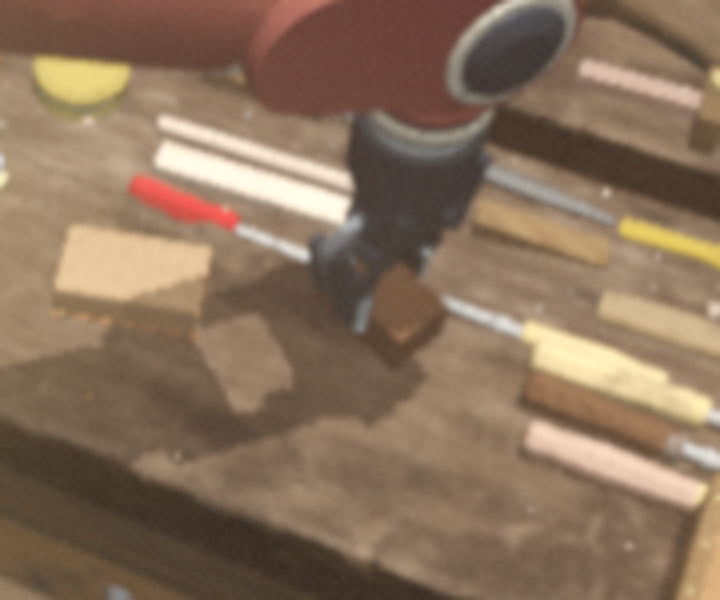

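The picture shows the block held level at (405,305), with the cork block untouched. Next I carry it over the jig.

```bash

python3 -m inch '[[1,0,0,-0.5,0,0,-1],[1,0,0,-0.5,0,0,-1],[1,0,0,0,0,0,-1],[1,0,0,0,0,0,-0.16],[1,0,0,0,0,0,0]]' >/dev/null
python3 -m inch '[[1,0.8,-0.1,0,0,0,0],[1,1,-0.1,0,0,0,0],[1,1,-0.1,0,0,0,0],[1,1,-0.1,0,0,0,0],[1,1,-0.1,0,0,0,0]]' >/dev/null
python3 -m inch '[[1,1,-0.1,0,0,0,0],[1,1,-0.1,0,0,0,0],[1,1,-0.1,0,0,0,0],[1,1,-0.1,0,0,0,0],[1,1,-0.1,0,0,0,0]]' >/dev/null
python3 -m inch '[[1,1,-0.1,0,0,0,0],[1,1,-0.1,0,0,0,0],[1,1,-0.1,0,0,0,0],[1,1,-0.1,0,0,0,0],[1,1,-0.1,0,0,0,0]]' >/dev/null
python3 -m inch '[[1,1,-0.1,0,0,0,0],[1,1,-0.1,0,0,0,0],[1,1,-0.1,0,0,0,0],[1,1,-0.1,0,0,0,0],[1,0,0,0,0,0,0]]'
python3 -c "
from h import *
goto(jig(26,32,30),-9.31)"
```

```text
time: 16.7
tool_pos: [0.5457, 0.0119, 0.1125]
orientation: [-0.0, 0.761, 0.649, 0.0]
contact_force: [-0.9, -0.0, -1.3]
finger_gap: 0.507
gripper_force: 63.5
t 16.7 p [0.5457 0.0119 0.1125] jig [ 28.9 -15.5 112.5] turn(5deg) [-0.   -0.01  0.04] shift after turn(20mm) [ 2.37 -0.14  4.13] shift now [ 2.37 -0.14  4.13] F [-0.9 -0.  -1.3] gap 0.507 gf 63.5 j6 0.04
```

```bash

python3 -m inch '[[1,0.8,-0.15,0.4,0,0,0],[1,0.8,0,0.8,0,0,0],[1,0.7,0,0.8,0,0,0],[1,0,0,0.8,0,0,0],[1,0,0,0.8,0,0,0]]'
python3 -m inch '[[1,0,0,0.3,0,0,0.04],[1,0,0,0.2,0,0,0],[1,0,0,0.1,0,0,0],[1,0,0,0,0,0,0]]'
python3 - <<'E'
from h import *
goto(jig(36.5,46,29),-9.31)
c=grab("scene");cv2.imwrite("pics/s5.png",cv2.resize(c["pixels"][120:240,200:344],None,fx=5,fy=5,interpolation=cv2.INTER_CUBIC))
E
```

```text
time: 17.2
tool_pos: [0.5498, 0.0554, 0.0381]
orientation: [-0.001, 0.762, 0.648, -0.001]
contact_force: [0.9, 0.3, 0.3]
finger_gap: 0.507
gripper_force: 63.5
time: 17.6
tool_pos: [0.5513, 0.0546, 0.0292]
orientation: [0.0, 0.763, 0.646, 0.0]
contact_force: [0.9, 1.4, -1.2]
finger_gap: 0.509
gripper_force: 63.5
t 17.6 p [0.5513 0.0546 0.0292] jig [27.5 27.5 29.2] turn(5deg) [ 0.02 -0.   -0.05] shift after turn(20mm) [0.92 0.45 0.01] shift now [0.92 0.45 0.01] F [ 0.9  1.4 -1.2] gap 0.509 gf 63.5 j6 0.13
```

View pics/s5.png

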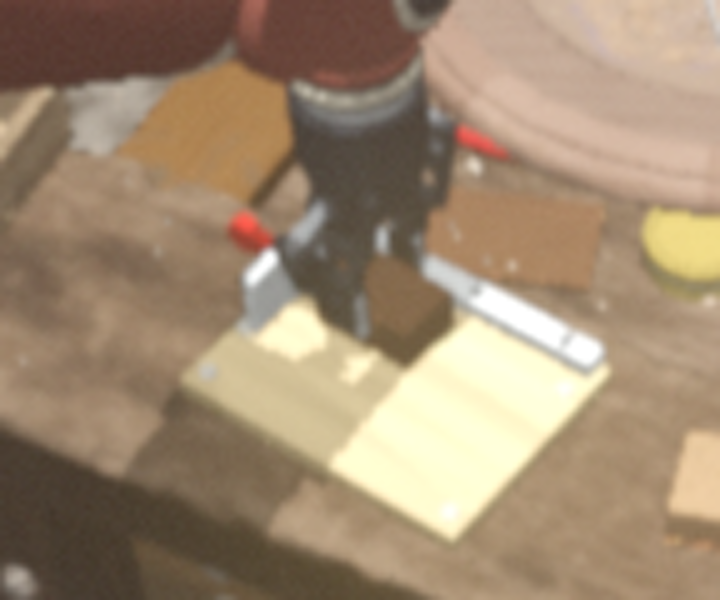

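The picture shows the block at (410,310), aligned over the bed with the fence behind it and the upright stop at (270,290). I'll lower to light contact.

```bash

python3 -m inch '[[1,0,0,0.04,0,0,0],[1,0,0,0.04,0,0,0],[1,0,0,0,0,0,0]]'
python3 -m inch '[[1,0.25,0.12,0,0,0,0],[1,0.25,0.1,0,0,0,0],[1,0.2,0.1,0,0,0,0],[1,0.1,0,0,0,0,0],[1,0,0,0,0,0,0]]'
python3 -c "
from h import *
goto(jig(36.5,46,29),-9.31)"
```

```text
time: 17.95
tool_pos: [0.5515, 0.0547, 0.029]
orientation: [0.001, 0.763, 0.646, 0.0]
contact_force: [-5.4, 0.2, 10.4]
finger_gap: 0.511
gripper_force: 64.8
time: 18.45
tool_pos: [0.5617, 0.0691, 0.0291]
orientation: [0.002, 0.763, 0.646, 0.001]
contact_force: [-1.5, -1.8, 6.0]
finger_gap: 0.512
gripper_force: 64.4
t 18.45 p [0.5617 0.0691 0.0291] jig [35.4 43.6 29.1] turn(5deg) [ 0.05  0.01 -0.03] shift after turn(20mm) [0.12 0.06 0.01] shift now [0.12 0.05 0.01] F [-1.5 -1.8  6. ] gap 0.512 gf 64.4 j6 0.16
```

```bash
cat > st.py <<'E'
from h import *
s,p,R=pose(); F=s["contact_force"]; print("jig",tojig(p).round(1)[0],"Fx,Fy,Fz",[round(float(F@v),1) for v in (JX,JY,np.array([0,0,1]))],s["time"],s["finger_gap"].round(3))
E
python3 -m inch '[[1,0.08,0.08,0,0,0,0],[1,0.06,0.06,0,0,0,0],[1,0,0,0,0,0,0]]' >/dev/null; python3 st.py
python3 -m inch '[[1,0.06,0.06,0,0,0,0],[1,0.06,0.06,0,0,0,0],[1,0,0,0,0,0,0]]' >/dev/null; python3 st.py
```

```text
Traceback (most recent call last):
  File "st.py", line 2, in <module>
    s,p,R=pose(); F=s["contact_force"]; print("jig",tojig(p).round(1)[0],"Fx,Fy,Fz",[round(float(F@v),1) for v in (JX,JY,np.array([0,0,1]))],s["time"],s["finger_gap"].round(3))
                                                                                                                                                       ^^^^^^^^^^^^^^^^^^^^^
AttributeError: 'float' object has no attribute 'round'
Traceback (most recent call last):
  File "st.py", line 2, in <module>
    s,p,R=pose(); F=s["contact_force"]; print("jig",tojig(p).round(1)[0],"Fx,Fy,Fz",[round(float(F@v),1) for v in (JX,JY,np.array([0,0,1]))],s["time"],s["finger_gap"].round(3))
                                                                                                                                                       ^^^^^^^^^^^^^^^^^^^^^
AttributeError: 'float' object has no attribute 'round'
```

```bash
sed -i 's/,s\["finger_gap"\].round(3)//' st.py; python3 st.py
```

```text
jig [37.6 45.7 29.1] Fx,Fy,Fz [-12.2, -13.5, 18.6] 19.05
```

```bash

python3 -m inch '[[1,0.05,0.05,-0.04,0,0,0],[1,0.05,0.05,0,0,0,0],[1,0,0,0,0,0,0],[1,0,0,0,0,0,0]]'; python3 st.py
python3 -m inch '[[1,0,0,0,0,0,0],[1,0,0,0,0,0,0],[1,0,0,0,0,0,0],[1,0,0,0,0,0,0],[1,0,0,0,0,0,0]]' >/dev/null; python3 st.py
python3 - <<'E'
from h import *
c=grab("scene");cv2.imwrite("pics/s6.png",cv2.resize(c["pixels"][130:230,220:340],None,fx=6,fy=6,interpolation=cv2.INTER_CUBIC))
E
```

```text
time: 19.45
tool_pos: [0.5643, 0.071, 0.0292]
orientation: [0.0, 0.763, 0.647, -0.008]
contact_force: [-21.3, -17.1, 21.1]
finger_gap: 0.51
gripper_force: 66.1
jig [37.7 45.9 29.2] Fx,Fy,Fz [-18.3, -20.3, 21.1] 19.45
jig [37.7 45.9 29.2] Fx,Fy,Fz [-17.8, -20.7, 22.3] 19.95
```

View pics/s6.png

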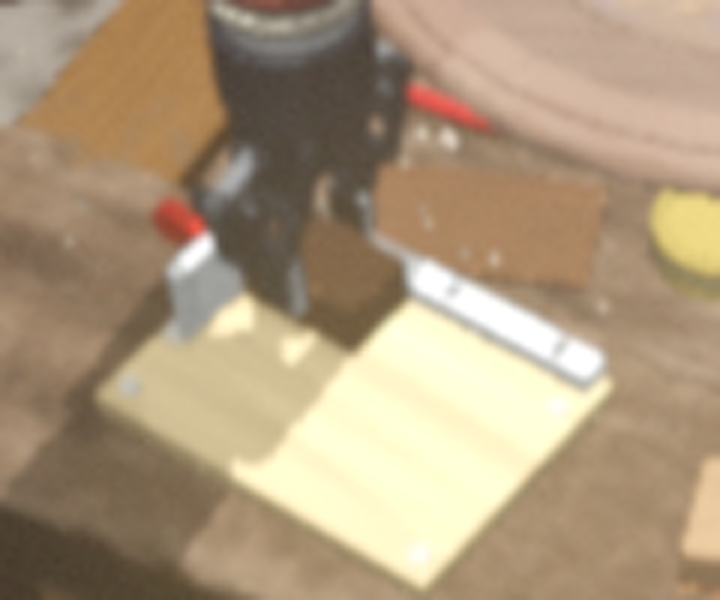

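The picture shows the block at (350,280) against the fence and in behind the upright stop, with the gripper still closed on it. Both push forces are steady at about 18 to 20 N, and the position matches the seat to about 1 mm.

```bash
python3 -c "
from rig import r
print(r.hand_in())"
```

```text
the job is handed in; nothing more can be done
None
```

I handed the job in at about 20 s with the stop upright and the dark block still gripped, pressing about 18 N towards the fence and 21 N towards the stop; the arm never went near the cork block, and the hand-in gave no verdict.

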